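# Shields down, start the bench grinder

## Task

Get the bench grinder going: with the fingertips, gently push both raised eye shields fully down over the wheels, and only then press the green start button lightly, all the way in, and take the hand away. Leave the red stop button, the black speed dial and everything lying about on the bench alone, and do not pick anything up.

Things in the scene. Friction and masses are not known exactly. Their poses are not given: they have to be found in the camera images.
- grinder: bench grinder bolted down: blue motor (126 mm diameter, axis 130 mm up), wheels at y = +142 (grey) and -142 mm (white), guards 218 mm high, tool rests in front of them (x -80 to -126 mm, 121 mm high), sloping switch box between them. Origin on the bench below the middle of the motor; x to its back, y to its left, z up; its front (-x) looks roughly to the robot
- left_shield (a joint): eye shield over the left (+y, grey) wheel: clear plate, 92 mm from hinge to free edge, 80 mm wide, 4 mm thick, yellow frame 7 mm thick. Value in rad: 0 = fully down on its stop (sloping 35 degrees below level to the front), 0.61 = level, more = higher; starts at 0.75 to 1.25. Stiff hinge: stays where left, yields to 2 to 3 N pressed down half-way along the plate; the stop gives a little
- left_shield_hinge (a point): middle of the left shield's hinge line, 52 mm in front of the grinder's origin, at y = +142 mm, 222 mm above the bench; turns with the shield: its -x axis points along the plate to the free edge, its z is the normal of the plate's upper side
- left_shield_edge (a point): middle of the left shield's free edge, in the middle of the 4 mm thickness, 92 mm from the hinge; turns with the shield, same axes as the hinge point
- right_shield (a joint): eye shield over the right (-y, white) wheel: clear plate, 92 mm from hinge to free edge, 80 mm wide, 4 mm thick, yellow frame 7 mm thick. Value in rad: 0 = fully down on its stop (sloping 35 degrees below level to the front), 0.61 = level, more = higher; starts at 0.75 to 1.25. Stiff hinge: stays where left, yields to 2 to 3 N pressed down half-way along the plate; the stop gives a little
- right_shield_hinge (a point): middle of the right shield's hinge line, at y = -142 mm, otherwise as the left one
- right_shield_edge (a point): middle of the right shield's free edge, as the left one
- start (a joint): green start button, round, 27 mm diameter, on the sloping face 2 mm left of the grinder's middle, standing 12 mm proud of the face. Travel in m: 0 = out, 0.006 = fully in. Spring: about 0.6 N to begin, 6 N fully in; it comes out again by itself
- start_top (a point): centre of the top of the green button; z is the outward normal of the sloping face (30 degrees from vertical, leaning to the front), the button goes in along -z
- stop (a joint): red mushroom stop button, 35 mm diameter, 20 mm proud of the face, 52 mm to the right of the green one, centre to centre. Travel in m: 0 = out, 0.006 = fully in, springy like the green one
- stop_top (a point): centre of the top of the red mushroom; z outward as for the green button
- speed_dial (a joint): black speed dial, 27 mm diameter, 18 mm proud of the face, 58 mm to the left of the green button; value in rad, 0 at the start, turned easily
- speed_dial_top (a point): centre of the top of the speed dial
- chisel: loose cold chisel, steel, 158 mm long, 16 mm thick, lying in front of the grinder; origin below its middle, x along it
- quench_pot: loose open steel pot, 90 mm diameter, 85 mm high, in front of the left wheel; origin at the centre of its underside
- screw_jar: loose glass jar with brass lid, 68 mm diameter, 85 mm high, in front of the right wheel; origin at the centre of its underside
- oil_bottle: loose grey and yellow oil bottle, 60 mm diameter, 170 mm high, left on the bench; origin at the centre of its underside
- wrench: loose steel wrench, 200 mm long, lying right on the bench; origin below its middle
- screwdriver: loose screwdriver with orange handle, 210 mm long, lying left on the bench; origin below its middle
- tape_measure: loose yellow tape measure, 68 x 36 x 64 mm, right on the bench; origin at the centre of its underside

How it is judged:
By the outcome, as a careful person would: the job done as asked, in the order asked, and still so for the second after the job is handed in, with the robot touching nothing.
It also fails if it takes over 54 s, if anything falls off the work surface, if the arm or the gripper's body presses on something with over 40 N, if the wrist force passes 120 N, or if a joint passes its speed limit or range.

## Robot

A 6-joint arm with a two-finger parallel gripper is mounted at the origin on the work surface. World frame = base frame: x ahead of the robot, y to its left, z up, the work surface at z = 0. Lengths are in m, angles in rad, forces in N, time in s.
With the tool pointing down it reaches from about 0.425 to 0.925 m from the base axis. Payload 12.5 kg.
Tool frame: the origin (TCP) lies between the finger pads; the fingertips stand 14 mm ahead of it and the grasp point (between the pads) lies 5 mm behind it; z points along the fingers, y is the line along which they close (so a half turn about z gives the same grasp; the last joint's range is limited). The gripper opens to 85 mm and grips with 20 to 120 N. Pads are 22 mm wide; open, the fingers measure 114 mm over their backs; the gripper's body (76 mm by 85 mm) begins 54 mm behind the grasp point. The pads swing forward as they close: fully open they stand 13 mm farther back than shut.
Start: joints at [-1.233, 0.491, 1.559, -0, 1.092, -0.106], TCP at [0.268, -0.564, 0.245] pointing down, gripper open.
Joint ranges: [-3.1, 3.1], [-0.84, 2.19], [0.05, 2.79], [-1.13, 4.28], [0.06, 2.93], [-2.69, 2.69]. Speed limits (rad/s): [2.22, 2.22, 2.79, 3.14, 3.14, 3.14].

## Interface

Orientations are given as a rotation vector (axis times angle).
In Python, from rig import state, camera, hand_in, masks_of gives the robot as it stands.
- The arm moves only by the shell command python3 -m creep 'ROWS' [FORCE]. ROWS is a JSON object of lists of equal length, an entry for each row: "claw": the opening, from 0 (shut) to 1 (fully open); "slide": the shift along the tool's x, y, z in units of 30 cm (1.0 is 30 cm), a list of three; "delta_rot": the turn, a rotation vector about the tool's x, y, z in units of 90 degrees (1.0 is 90 degrees), a list of three. In form: {"claw": [claw, ...], "slide": [[x, y, z], ...], "delta_rot": [[wx, wy, wz], ...]}. A call has 1 to 5 rows; each row is the pose to reach, as a shift and turn from the pose commanded when the call began, along the tool's axes at that moment; what a row does not reach only later rows make up. A row lasts 1/8 s, in which the tool goes at most 62.5 mm and 10.7 degrees, less where a joint would pass 70% of its speed; a pose out of reach is approached as far as the arm can. A call with a number of a shift or a turn outside -1 to 1 is refused whole. A call with a gripper value outside its range is refused whole. The fingers move at their own pace and stop on an object; FORCE is the grip in N (left out, the last holds). Time passes only in rows, so rows that repeat a pose let the fingers close. It gives the time, the measured TCP pose, the force, the opening and the grip force at its end, in the units of the state.
- state(): the state, without advancing time (a new reading comes with each control period).
- camera(name): name is "scene" or "top"; returns a dict with "color" (384x512x3 uint8, red, green, blue), "depth" (384x512 float32, m along the optical axis (not along the pixel's ray), 0 where there is no reading), "intrinsics" (3x3 intrinsics, pixels), "R" (3x3) and "t" (3): a world point X has camera coordinates R X + t. Camera axes: x right, y down, z forward; pixel columns grow to the right and rows downward; lengths in m; the calibration is good to about 2 mm. A picture is of the moment at which its call begins.
- hand_in(): hands the job in; it is judged then, once.
Trained networks look in the newest picture that a camera, given by its name, has taken for a name from the list of things; names that differ only in an ending like _2 or _b are one class to them, and where a whole thing is asked for, a point or a joint stands for the part that bears it (a point fixed in the world has none). Each returns a list of dicts, best first, with "p" (0 to 1); they miss things now and then, are a little off and sometimes report something else, mostly with a low value. They report only what shows in the picture. A call takes as long as a camera call.
- masks_of(camera, thing): "pixels" (384x512 bool, what is visible of it) and "xy" ([column, row] in pixels, amid what is visible of it).
The state is a dict: "time_s": time; "joint_pos": joint angles; "dq": joint speeds; "tau": joint torques, N m; "position": TCP position; "eef_rot": TCP orientation; "ft_force": force on the tool from outside, world axes, zero at the start; "wrist_torque": the same for the moment, N m; "gripper_width": finger opening in m; "grip_force": force on a finger pad.
Only numpy, scipy, OpenCV 4.12 (cv2) and the standard library are available. Lean on these libraries where they do the work, as an engineer would, in place of code of your own. Each camera call takes 0.05 s, during which the arm holds its last target. There are 200 camera calls.

## Working session

There is one attempt and no reset: what is moved stays moved. The work goes in short steps, Python scripts to look and compute and a shell command to move; the robot and the scene stay as the last step left them, time stands still between calls to the robot, and variables do not carry over. Pictures are saved under pics/ and viewed, at most 10 in all, crops included, and the job is handed in when it is done.

```bash
mkdir -p pics; ls; cat > h.py <<'E'
import numpy as np, cv2
from rig import state, camera, masks_of
def pts(c,m):
    d=c["depth"]; v,u=np.nonzero(m&(d>0)); z=d[v,u]; K=c["intrinsics"]
    P=np.c_[(u-K[0,2])/K[0,0]*z,(v-K[1,2])/K[1,1]*z,z]
    return (P-c["t"])@c["R"]
E
python3 - <<'E'
from h import *
s=state(); print(s["time_s"],s["position"],s["eef_rot"],s["gripper_width"])
for n in("scene","top"):
    c=camera(n); cv2.imwrite(f"pics/{n}0.png",c["color"][...,::-1])
    print(n,"cam at",-c["R"].T@c["t"])
    for t in("grinder","left_shield","right_shield","start","stop","speed_dial","quench_pot","screw_jar","oil_bottle"):
        for r in masks_of(n,t)[:2]:
            P=pts(c,r["pixels"]); print(t,round(r["p"],2),np.round(r["xy"]),len(P),np.round(np.median(P,0),3) if len(P) else "",np.round(np.percentile(P,[3,97],axis=0),3).tolist() if len(P) else "")
E
```

```text
pics
0.0 [ 0.2682949  -0.56424287  0.24472645] [-3.06347347e+00 -6.91133471e-01  2.10021707e-04] 0.08594734257350202
scene cam at [1.5840673  0.05671283 1.08254663]
grinder 0.86 [238. 218.] 8220 [ 0.685 -0.046  0.172] [[0.497, -0.235, 0.014], [0.766, 0.109, 0.248]]
left_shield 0.85 [273. 168.] 603 [0.523 0.06  0.239] [[0.481, 0.02, 0.226], [0.569, 0.096, 0.254]]
right_shield 0.96 [181. 177.] 666 [ 0.595 -0.214  0.239] [[0.552, -0.257, 0.226], [0.64, -0.177, 0.254]]
stop 0.52 [214. 199.] 39 [ 0.525 -0.139  0.091] [[0.51, -0.153, 0.085], [0.534, -0.127, 0.097]]
stop 0.51 [226. 186.] 92 [ 0.36  -0.103  0.014] [[0.313, -0.112, 0.003], [0.421, -0.093, 0.02]]
quench_pot 0.65 [267. 182.] 77 [0.387 0.047 0.059] [[0.339, 0.026, 0.007], [0.576, 0.108, 0.22]]
oil_bottle 0.74 [385. 235.] 764 [0.654 0.415 0.087] [[0.592, 0.392, 0.002], [0.667, 0.446, 0.17]]
top cam at [ 0.42612962 -0.00856653  1.50725805]
grinder 0.68 [278. 180.] 9316 [ 0.609 -0.07   0.184] [[0.49, -0.231, 0.018], [0.736, 0.099, 0.25]]
left_shield 0.81 [229. 208.] 848 [0.524 0.06  0.24 ] [[0.485, 0.02, 0.227], [0.566, 0.096, 0.25
[... 210 characters left out ...]
tart 0.48 [281. 214.] 47 [ 0.51  -0.089  0.084] [[0.501, -0.099, 0.077], [0.519, -0.077, 0.091]]
stop 0.61 [299. 214.] 75 [ 0.52  -0.138  0.091] [[0.508, -0.151, 0.083], [0.534, -0.126, 0.098]]
speed_dial 0.58 [330. 180.] 888 [ 0.596 -0.214  0.239] [[0.556, -0.255, 0.224], [0.64, -0.176, 0.254]]
speed_dial 0.57 [260. 221.] 66 [ 0.494 -0.034  0.088] [[0.482, -0.047, 0.08], [0.506, -0.022, 0.096]]
quench_pot 0.71 [227. 247.] 694 [0.407 0.076 0.009] [[0.366, 0.035, -0.001], [0.447, 0.111, 0.087]]
screw_jar 0.57 [333. 220.] 414 [ 0.498 -0.257  0.084] [[0.471, -0.288, 0.016], [0.525, -0.232, 0.091]]
oil_bottle 0.81 [118. 171.] 501 [0.633 0.411 0.111] [[0.611, 0.393, 0.008], [0.664, 0.441, 0.172]]
```

```bash
python3 - <<'E'
from h import *
c=camera("top"); A={}
for t in("left_shield","right_shield"):
    P=pts(c,masks_of("top",t)[0]["pixels"]); P=P[P[:,2]>.215]
    A[t]=P; x=P.mean(0); w=np.linalg.svd(P-x,full_matrices=False)[2][2]; w*=np.sign(w[2]); print(t,x,w,np.degrees(np.arccos(w[2])),np.degrees(np.arctan2(w[1],w[0])),np.std((P-x)@w), P[:,2].min(),P[:,2].max())
    r=cv2.minAreaRect((P[:,:2]*1000).astype(np.float32)); print(r)
b=[np.median(pts(c,masks_of("top",t)[0]["pixels"]),0) for t in("start","stop")]
P=pts(c,np.ones((384,512),bool)).reshape(-1,3)
m=(P[:,2]>.1)&(P[:,2]<.3)&(abs(P[:,0]-.6)<.2)&(abs(P[:,1]+.07)<.23)
print(cv2.minAreaRect((P[m,:2]*1000).astype(np.float32)))
big=cv2.resize(c["color"][110:300,130:400],None,fx=2.9,fy=2.9,interpolation=cv2.INTER_CUBIC)
cv2.imwrite("pics/topc.png",big[...,::-1])
E
```

```text
left_shield [0.52423742 0.05997698 0.24042956] [0.28941848 0.08034092 0.95382508] 17.47938573772638 15.514350139128615 0.0025594764361687285 0.22152025894262256 0.260978946988479
((529.5802612304688, 61.24540328979492), (94.59463500976562, 79.57628631591797), 14.94064712524414)
right_shield [ 0.59665778 -0.21418371  0.23978611] [0.27978064 0.06874716 0.95759941] 16.74442362267971 13.805106877491397 0.00252779468323275 0.2194591234536725 0.2570648317958202
((602.1381225585938, -213.24456787109375), (96.3386001586914, 80.45767211914062), 15.328200340270996)
((631.6546630859375, -59.12091064453125), (231.2375030517578, 364.3488464355469), 14.727132797241211)
```

View pics/topc.png

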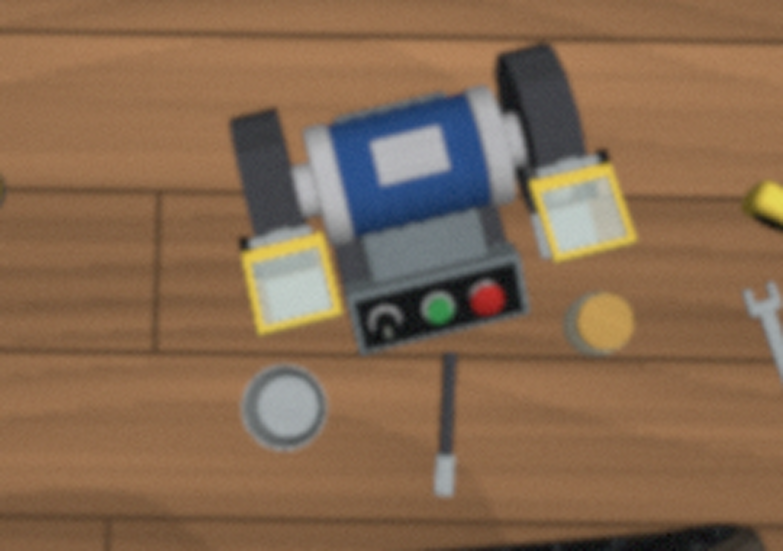

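View pics/scene0.png

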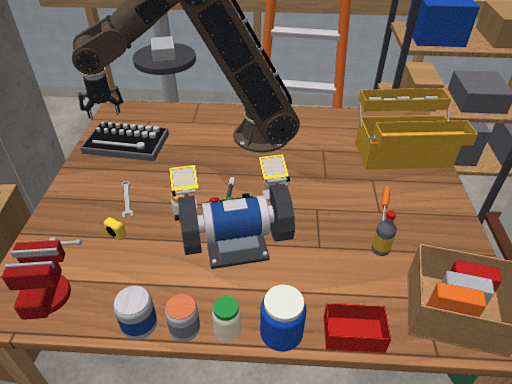

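Top crop: left shield at (292,283), right (583,212), green (437,308), red (487,297), dial (385,322). The scene view agrees. Grinder yaw is about 14.8°, and both shields sit about 17° above level.

```bash
cat >> h.py <<'E'
from scipy.spatial.transform import Rotation as Ro
yaw=np.radians(14.8); EX=np.array([np.cos(yaw),np.sin(yaw),0]); EY=np.array([-np.sin(yaw),np.cos(yaw),0]); EZ=np.array([0,0,1.])
O=np.array([.653,-.0526,0])
def g(x,y,z): return O+x*EX+y*EY+z*EZ
def rot(tilt): # tool z = sin(t)*EX - cos(t)*EZ, tool y = -EY
    t=np.radians(tilt); z=np.sin(t)*EX-np.cos(t)*EZ; y=-EY
    return Ro.from_matrix(np.c_[np.cross(y,z),y,z])
def to(tip,tilt=0): # fingertip target -> slide, delta_rot
    s=state(); R=Ro.from_rotvec(s["eef_rot"]); T=rot(tilt)
    p=np.array(tip)-.014*T.as_matrix()[:,2]
    print("tip",np.round(tip,4),"slide",np.round(R.inv().apply(p-s["position"])/.3,3).tolist(),"rot",np.round((R.inv()*T).as_rotvec()/(np.pi/2),3).tolist())
E
python3 - <<'E'
from h import *
to(g(-.118,-.142,.31)); to(g(-.118,-.142,.275))
E
```

```text
tip [ 0.5752 -0.22    0.31  ] slide [1.417, -0.598, -0.262] rot [0.0, 0.0, 0.118]
tip [ 0.5752 -0.22    0.275 ] slide [1.417, -0.598, -0.146] rot [0.0, 0.0, 0.118]
```

```bash
python3 -m creep '{"claw":[0,0,0,0,0],"slide":[[0,0,-0.2],[0.2,-0.08,-0.26],[0.4,-0.16,-0.26],[0.55,-0.24,-0.26],[0.7,-0.3,-0.26]],"delta_rot":[[0,0,0],[0,0,0.118],[0,0,0.118],[0,0,0.118],[0,0,0.118]]}' 20
python3 - <<'E'
from h import *
to(g(-.118,-.142,.31))
E
```

```text
time_s: 1.88
position: [0.4204, -0.3912, 0.3236]
eef_rot: [3.115, 0.406, 0.0]
ft_force: [0.6, -0.9, -0.1]
gripper_width: 0.0002
grip_force: 0.0
tip [ 0.5752 -0.22    0.31  ] slide [0.645, -0.419, -0.001] rot [0.0, -0.0, 0.0]
```

```bash
python3 -m creep '{"claw":[0,0,0,0,0],"slide":[[0.16,-0.1,0],[0.32,-0.21,0],[0.48,-0.31,0],[0.645,-0.419,0],[0.645,-0.419,0.08]],"delta_rot":[[0,0,0],[0,0,0],[0,0,0],[0,0,0],[0,0,0]]}'
python3 - <<'E'
from h import *
to(g(-.118,-.142,.25)); to(g(-.118,-.142,.1835))
E
```

```text
time_s: 2.5
position: [0.5768, -0.2191, 0.3001]
eef_rot: [3.113, 0.411, 0.005]
ft_force: [0.3, 0.1, -0.4]
gripper_width: -0.0
grip_force: 0.0
tip [ 0.5752 -0.22    0.25  ] slide [-0.006, 0.001, 0.12] rot [0.001, -0.002, 0.003]
tip [ 0.5752 -0.22    0.1835] slide [-0.007, 0.001, 0.342] rot [0.001, -0.002, 0.003]
```

```bash
python3 -m creep '{"claw":[0,0,0,0,0],"slide":[[0,0,0.05],[0,0,0.1],[0,0,0.125],[0,0,0.14],[0,0,0.155]],"delta_rot":[[0,0,0],[0,0,0],[0,0,0],[0,0,0],[0,0,0]]}'
python3 -m creep '{"claw":[0,0,0,0,0],"slide":[[0,0,0.014],[0,0,0.028],[0,0,0.042],[0,0,0.056],[0,0,0.07]],"delta_rot":[[0,0,0],[0,0,0],[0,0,0],[0,0,0],[0,0,0]]}'
python3 -m creep '{"claw":[0,0,0,0,0],"slide":[[0,0,0.014],[0,0,0.028],[0,0,0.042],[0,0,0.056],[0,0,0.07]],"delta_rot":[[0,0,0],[0,0,0],[0,0,0],[0,0,0],[0,0,0]]}'
```

```text
time_s: 3.12
position: [0.5744, -0.2224, 0.2531]
eef_rot: [3.115, 0.404, 0.001]
ft_force: [-0.5, -0.7, 2.5]
gripper_width: 0.0001
grip_force: 0.7
time_s: 3.75
position: [0.5744, -0.222, 0.2316]
eef_rot: [3.115, 0.405, 0.0]
ft_force: [0.6, -0.4, 2.5]
gripper_width: -0.0001
grip_force: 0.9
time_s: 4.38
position: [0.5743, -0.2221, 0.2105]
eef_rot: [3.115, 0.405, -0.0]
ft_force: [0.1, 0.1, 1.9]
gripper_width: -0.0001
grip_force: 0.8
```

```bash
python3 -m creep '{"claw":[0,0,0,0],"slide":[[0,0,0.01],[0,0,0.018],[0,0,0.024],[0,0,0.028]],"delta_rot":[[0,0,0],[0,0,0],[0,0,0],[0,0,0]]}'
python3 -m creep '{"claw":[0,0,0],"slide":[[0,0,0.004],[0,0,0.007],[0,0,0.007]],"delta_rot":[[0,0,0],[0,0,0],[0,0,0]]}'
```

```text
time_s: 4.88
position: [0.5743, -0.222, 0.2023]
eef_rot: [3.115, 0.405, 0.0]
ft_force: [0.3, -0.5, 1.3]
gripper_width: 0.0001
grip_force: 0.8
time_s: 5.25
position: [0.5743, -0.222, 0.2002]
eef_rot: [3.115, 0.405, -0.0]
ft_force: [-0.1, 0.2, 0.8]
gripper_width: 0.0002
grip_force: 0.3
```

```bash
python3 -m creep '{"claw":[0,0,0],"slide":[[0,0,0.004],[0,0,0.008],[0,0,0.008]],"delta_rot":[[0,0,0],[0,0,0],[0,0,0]]}'
python3 -m creep '{"claw":[0,0,0],"slide":[[0,0,0.003],[0,0,0.005],[0,0,0.005]],"delta_rot":[[0,0,0],[0,0,0],[0,0,0]]}'
```

```text
time_s: 5.62
position: [0.5744, -0.2221, 0.1981]
eef_rot: [3.115, 0.405, 0.001]
ft_force: [0.3, 0.8, 3.9]
gripper_width: 0.0001
grip_force: 1.6
time_s: 6.0
position: [0.5746, -0.2221, 0.1978]
eef_rot: [3.114, 0.405, 0.002]
ft_force: [-2.3, 1.7, 13.9]
gripper_width: 0.0
grip_force: 6.2
```

```bash
python3 -m creep '{"claw":[0,0,0,0,0],"slide":[[0,0,-0.02],[0,0,-0.15],[0,0,-0.3],[0,0,-0.4],[0,0,-0.4]],"delta_rot":[[0,0,0],[0,0,0],[0,0,0],[0,0,0],[0,0,0]]}'
python3 - <<'E'
from h import *
for n in("top","scene"):
  c=camera(n)
  for t in("right_shield","left_shield"):
    P=pts(c,masks_of(n,t)[0]["pixels"]); P=P[(P[:,2]>.15)]; x=P.mean(0); w=np.linalg.svd(P-x,full_matrices=False)[2][2]; w*=np.sign(w[2]); print(n,t,x,35+np.degrees(np.arctan2(w@EX,w[2])),len(P),np.percentile(P[:,2],[2,98]))
to(g(-.118,.142,.31))
E
```

```text
time_s: 6.62
position: [0.5747, -0.2222, 0.3184]
eef_rot: [3.113, 0.405, 0.005]
ft_force: [0.6, -0.2, -0.1]
gripper_width: -0.0002
grip_force: 0.0
top right_shield [ 0.61530811 -0.18094502  0.23179684] -50.659533061357564 147 [0.1950958  0.55833117]
top left_shield [0.52516964 0.0593404  0.24025117] 52.730381269288706 879 [0.22632184 0.25506041]Traceback (most recent call last):
  File "<stdin>", line 5, in <module>
IndexError: list index out of range
```

```bash
python3 -m creep '{"claw":[0,0,0,0,0],"slide":[[0,-0.2,-0.02],[0,-0.4,-0.02],[0,-0.6,-0.02],[0,-0.78,-0.02],[0,-0.95,-0.02]],"delta_rot":[[0,0,0],[0,0,0],[0,0,0],[0,0,0],[0,0,0]]}'
python3 - <<'E'
from h import *
for n in("top","scene"):
  c=camera(n)
  for t in("right_shield",):
   for r in masks_of(n,t)[:1]:
    P=pts(c,r["pixels"]); P=P[(P[:,2]>.15)&(P[:,2]<.3)]; x=P.mean(0); w=np.linalg.svd(P-x,full_matrices=False)[2][2]; w*=np.sign(w[2]); print(n,t,x,35+np.degrees(np.arctan2(w@EX,w[2])),len(P),np.percentile(P[:,2],[2,98]))
to(g(-.118,.142,.255))
E
```

```text
time_s: 7.5
position: [0.5007, 0.0552, 0.3217]
eef_rot: [-3.115, -0.405, 0.002]
ft_force: [0.2, 0.0, 0.4]
gripper_width: -0.0
grip_force: 0.0
top right_shield [ 0.60397618 -0.21211866  0.19896324] -1.2235302273673554 781 [0.17313524 0.22906599]
tip [0.5026 0.0545 0.255 ] slide [0.005, -0.0, 0.177] rot [0.0, 0.0, 0.001]
```

```bash
python3 -m creep '{"claw":[0,0,0,0,0],"slide":[[0.005,0,0.1],[0.005,0,0.16],[0.005,0,0.185],[0.005,0,0.2],[0.005,0,0.214]],"delta_rot":[[0,0,0],[0,0,0],[0,0,0],[0,0,0],[0,0,0]]}'
python3 -m creep '{"claw":[0,0,0,0,0],"slide":[[0,0,0.014],[0,0,0.028],[0,0,0.042],[0,0,0.056],[0,0,0.07]],"delta_rot":[[0,0,0],[0,0,0],[0,0,0],[0,0,0],[0,0,0]]}'
python3 -m creep '{"claw":[0,0,0,0,0],"slide":[[0,0,0.014],[0,0,0.028],[0,0,0.042],[0,0,0.056],[0,0,0.07]],"delta_rot":[[0,0,0],[0,0,0],[0,0,0],[0,0,0],[0,0,0]]}'
```

```text
time_s: 8.32
position: [0.5033, 0.0535, 0.2585]
eef_rot: [3.115, 0.404, 0.001]
ft_force: [-0.8, 0.1, 1.5]
gripper_width: 0.0003
grip_force: 0.7
time_s: 8.95
position: [0.5029, 0.0539, 0.2369]
eef_rot: [3.115, 0.405, -0.0]
ft_force: [-0.9, -0.7, 2.7]
gripper_width: -0.0
grip_force: 0.9
time_s: 9.57
position: [0.503, 0.0539, 0.2159]
eef_rot: [3.115, 0.405, 0.0]
ft_force: [0.7, 0.6, 2.2]
gripper_width: 0.0002
grip_force: 0.9
```

```bash
python3 -m creep '{"claw":[0,0,0,0],"slide":[[0,0,0.01],[0,0,0.02],[0,0,0.028],[0,0,0.032]],"delta_rot":[[0,0,0],[0,0,0],[0,0,0],[0,0,0]]}'
```

```text
time_s: 10.07
position: [0.5029, 0.0539, 0.2064]
eef_rot: [3.115, 0.405, -0.0]
ft_force: [1.4, -0.6, 1.8]
gripper_width: 0.0001
grip_force: 0.8
```

```bash
python3 -m creep '{"claw":[0,0,0,0],"slide":[[0,0,0.01],[0,0,0.018],[0,0,0.022],[0,0,0.022]],"delta_rot":[[0,0,0],[0,0,0],[0,0,0],[0,0,0]]}'
python3 -m creep '{"claw":[0,0,0],"slide":[[0,0,0.003],[0,0,0.006],[0,0,0.006]],"delta_rot":[[0,0,0],[0,0,0],[0,0,0]]}'
```

```text
time_s: 10.58
position: [0.5028, 0.0539, 0.1998]
eef_rot: [3.115, 0.405, -0.001]
ft_force: [-0.0, 0.4, 0.3]
gripper_width: -0.0001
grip_force: 0.0
time_s: 10.95
position: [0.5031, 0.0539, 0.1986]
eef_rot: [3.115, 0.405, 0.001]
ft_force: [-0.5, -0.1, 5.7]
gripper_width: -0.0
grip_force: 2.7
```

```bash
python3 -m creep '{"claw":[0,0,0],"slide":[[0,0,0.002],[0,0,0.004],[0,0,0.004]],"delta_rot":[[0,0,0],[0,0,0],[0,0,0]]}'
python3 -m creep '{"claw":[0,0,0,0,0],"slide":[[0,0,-0.02],[0,0,-0.15],[0,0,-0.3],[0,0.1,-0.4],[0,0.3,-0.4]],"delta_rot":[[0,0,0],[0,0,0],[0,0,0],[0,0,0],[0,0,0]]}'
python3 - <<'E'
from h import *
to(g(-.1476-.06,.002,.24),30)
E
```

```text
time_s: 11.32
position: [0.5033, 0.0539, 0.1982]
eef_rot: [3.115, 0.405, 0.003]
ft_force: [-4.0, 0.0, 16.3]
gripper_width: 0.0003
grip_force: 7.5
time_s: 11.95
position: [0.5265, -0.033, 0.3196]
eef_rot: [3.114, 0.409, 0.007]
ft_force: [1.4, -0.3, 0.2]
gripper_width: 0.0001
grip_force: 0.0
tip [ 0.4518 -0.1037  0.24  ] slide [-0.326, 0.163, 0.224] rot [0.001, 0.331, 0.002]
```

```bash
python3 -m creep '{"claw":[0,0,0,0,0],"slide":[[-0.08,0.05,0],[-0.16,0.1,0.05],[-0.25,0.163,0.12],[-0.326,0.163,0.2],[-0.326,0.163,0.224]],"delta_rot":[[0,0.1,0],[0,0.2,0],[0,0.3,0],[0,0.333,0],[0,0.333,0]]}'
python3 - <<'E'
from h import *
c=camera("top"); cv2.imwrite("pics/top2.png",cv2.resize(c["color"][110:300,130:400],None,fx=2.9,fy=2.9,interpolation=cv2.INTER_CUBIC)[...,::-1])
for t in("right_shield","left_shield","start","stop","speed_dial"):
   for r in masks_of("top",t)[:1]:
    P=pts(c,r["pixels"]); P=P[P[:,2]<.3]; x=np.median(P,0); w=np.linalg.svd(P-P.mean(0),full_matrices=False)[2][2]; w*=np.sign(w[2]); print(t,round(r["p"],2),x,35+np.degrees(np.arctan2(w@EX,w[2])),len(P),"grinder",(x-O)@EX,(x-O)@EY)
c=camera("scene")
to(g(-.1476-.02,.002,.122),30)
s=state();print(s["joint_pos"])
E
```

```text
time_s: 12.58
position: [0.4422, -0.1059, 0.2488]
eef_rot: [-2.948, -0.379, -0.789]
ft_force: [1.1, -0.7, 0.4]
gripper_width: -0.0003
grip_force: 0.0
right_shield 0.94 [ 0.6032395  -0.21065456  0.19804038] -1.2925605100240034 727 grinder -0.08848398103275823 -0.1400997418515774
left_shield 0.93 [0.53217442 0.06153208 0.1976158 ] -38.19058150007393 842 grinder -0.08766244025726624 0.14120994877042295
start 0.65 [0.40389282 0.0755911  0.00867739] -42.0216802692797 658 grinder -0.20809677666465914 0.1875715218508546
stop 0.67 [ 0.52011141 -0.13845229  0.08888874] 10.163534983286663 89 grinder -0.1504103951484112 -0.049058175519143966
tip [ 0.4904 -0.0935  0.122 ] slide [-0.077, 0.001, 0.403] rot [0.0, -0.0, 0.001]
[-0.57984804  0.1452862   2.19911522  0.76679329  0.56530535  0.12012918]
```

View pics/top2.png

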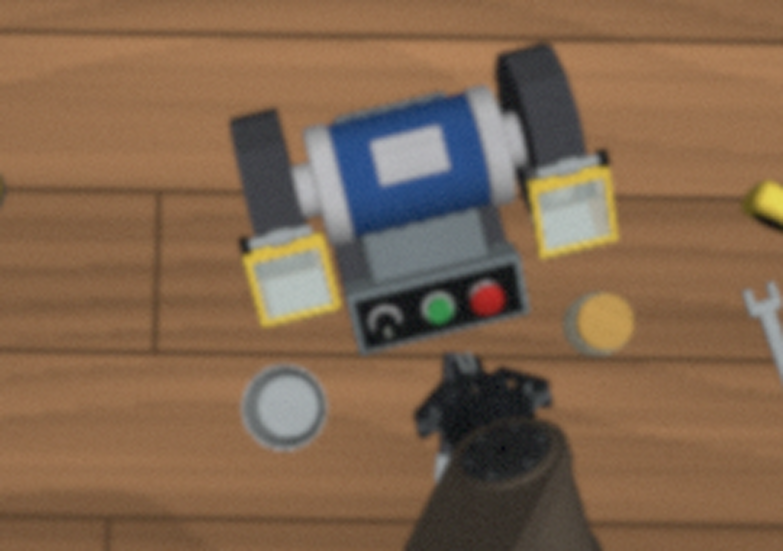

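Both shields are down (frames now short at about (290,281) and (572,212)), and everything else is undisturbed. Next, the button.

```bash
python3 -m creep '{"claw":[0,0,0,0,0],"slide":[[-0.04,0,0.1],[-0.077,0,0.2],[-0.077,0,0.3],[-0.077,0,0.37],[-0.077,0,0.403]],"delta_rot":[[0,0,0],[0,0,0],[0,0,0],[0,0,0],[0,0,0]]}'
python3 - <<'E'
from h import *
c=camera("top"); r=masks_of("top","start")
for q in r[:2]: P=pts(c,q["pixels"]); print(q["p"],q["xy"],np.median(P,0))
to(g(-.147,.002,.083),30)
E
```

```text
time_s: 13.55
position: [0.4839, -0.0945, 0.1328]
eef_rot: [-2.946, -0.385, -0.788]
ft_force: [0.7, 0.1, 1.6]
gripper_width: -0.0002
grip_force: 0.0
0.43 [276.7, 214.2] [ 0.51315483 -0.08664484  0.0844955 ]
0.43 [328.1, 178.4] [ 0.60428603 -0.21219469  0.19795984]
tip [ 0.5104 -0.0882  0.083 ] slide [-0.004, 0.002, 0.143] rot [-0.001, 0.001, 0.001]
```

```bash
python3 -m creep '{"claw":[0,0,0,0],"slide":[[-0.004,0.002,0.06],[-0.004,0.002,0.1],[-0.004,0.002,0.125],[-0.004,0.002,0.133]],"delta_rot":[[0,0,0],[0,0,0],[0,0,0],[0,0,0]]}'
python3 -m creep '{"claw":[0,0,0],"slide":[[0,0,0.006],[0,0,0.01],[0,0,0.01]],"delta_rot":[[0,0,0],[0,0,0],[0,0,0]]}'
```

```text
time_s: 14.15
position: [0.5018, -0.0907, 0.0987]
eef_rot: [-2.947, -0.384, -0.79]
ft_force: [0.1, 0.2, 1.2]
gripper_width: 0.0004
grip_force: 0.0
time_s: 14.52
position: [0.503, -0.0904, 0.0961]
eef_rot: [-2.947, -0.383, -0.79]
ft_force: [0.1, 0.8, 1.9]
gripper_width: 0.0002
grip_force: 1.0
```

```bash
python3 -m creep '{"claw":[0,0,0],"slide":[[0,0,0.006],[0,0,0.01],[0,0,0.01]],"delta_rot":[[0,0,0],[0,0,0],[0,0,0]]}'
python3 -m creep '{"claw":[0,0,0],"slide":[[0,0,0.003],[0,0,0.005],[0,0,0.005]],"delta_rot":[[0,0,0],[0,0,0],[0,0,0]]}'
```

```text
time_s: 14.9
position: [0.5045, -0.0901, 0.0933]
eef_rot: [-2.947, -0.383, -0.79]
ft_force: [-0.5, 1.6, 5.7]
gripper_width: -0.0001
grip_force: 2.4
time_s: 15.28
position: [0.5052, -0.0899, 0.0922]
eef_rot: [-2.947, -0.383, -0.79]
ft_force: [-1.7, 0.1, 8.9]
gripper_width: -0.0002
grip_force: 4.4
```

```bash
python3 -m creep '{"claw":[0,0,0],"slide":[[0,0,0.002],[0,0,0.002],[0,0,0.002]],"delta_rot":[[0,0,0],[0,0,0],[0,0,0]]}'
```

```text
time_s: 15.65
position: [0.5053, -0.0899, 0.0919]
eef_rot: [-2.947, -0.383, -0.791]
ft_force: [-5.8, -0.7, 14.9]
gripper_width: -0.0002
grip_force: 8.0
```

Hard stop reached: the force rose 7 N over 0.3 mm. Retracting.

```bash
python3 -m creep '{"claw":[0,0,0,0,0],"slide":[[0,0,-0.02],[0,0,-0.12],[0,0,-0.28],[0,0,-0.44],[0,0,-0.6]],"delta_rot":[[0,0,0],[0,0,0],[0,0,0],[0,0,0],[0,0,0]]}'
python3 - <<'E'
from h import *
c=camera("top"); cv2.imwrite("pics/top3.png",cv2.resize(c["color"][110:300,130:400],None,fx=2.9,fy=2.9,interpolation=cv2.INTER_CUBIC)[...,::-1])
for t in("right_shield","left_shield"):
    P=pts(c,masks_of("top",t)[0]["pixels"]); P=P[(P[:,2]<.3)&(P[:,2]>.15)]; w=np.linalg.svd(P-P.mean(0),full_matrices=False)[2][2]; w*=np.sign(w[2]); print(t,np.median(P,0),35+np.degrees(np.arctan2(w@EX,w[2])))
E
```

```text
time_s: 16.27
position: [0.4171, -0.113, 0.2482]
eef_rot: [-2.949, -0.382, -0.787]
ft_force: [0.6, -0.5, 0.2]
gripper_width: 0.0001
grip_force: 0.0
right_shield [ 0.60512866 -0.21158986  0.19906169] -0.747337303871646
left_shield [0.53199455 0.06186244 0.19813989] -1.2827480420552604
```

View pics/top3.png

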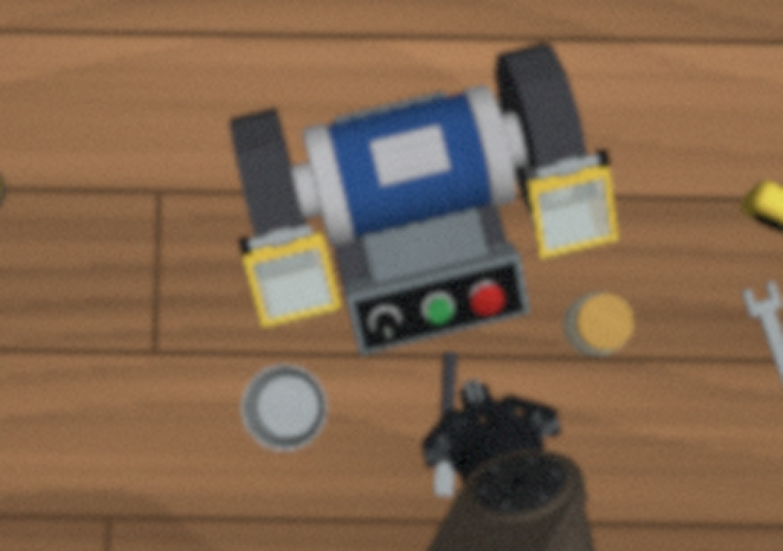

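Both shields are still down (290,281 and 572,212), the button (437,308) is clear, the pot, jar and chisel have not moved, and the hand is free of everything.

```bash
python3 -c "
from rig import hand_in; print(hand_in())"
```

```text
the job is handed in; nothing more can be done
None
```

I pushed both eye shields fully down (at most 16 N), then pressed the green start button to its stop (about 15 N) and let it go; nothing else was touched, the hand is clear, and I handed the job in at about 16 s.

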